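Lift the hot steriliser lid with the lid lifter

ROBOT

A 6-joint arm with a two-finger parallel gripper is mounted at the origin on the work surface. World frame = base frame: x ahead of the robot, y to its left, z up, the work surface at z = 0. Lengths are in m, angles in rad, forces in N, time in s.
With the tool pointing down it reaches from about 0.3 to 0.875 m from the base axis. Payload 6.4 kg.
Tool frame: the origin (TCP) lies midway between the tips of the shut fingers; the grasp point (between the pads) lies 19 mm behind it; z points along the fingers, y is the line along which they close (so a half turn about z gives the same grasp; the last joint's range is limited). The gripper opens to 85 mm and grips with 20 to 120 N. Pads are 22 mm wide; open, the fingers measure 114 mm over their backs; the gripper's body (76 mm by 85 mm) begins 54 mm behind the grasp point. The pads swing forward as they close: fully open they stand 13 mm farther back than shut.
Start: joints at [1.015, 0.181, 1.607, -0, 1.354, -0.206], TCP at [0.197, 0.54, 0.231] pointing down, gripper open.
Joint ranges: [-2.99, 2.99], [-0.89, 2.07], [0.3, 2.58], [-1.14, 4.28], [0, 2.63], [-3.12, 3.12]. Speed limits (rad/s): [2.57, 2.57, 3.01, 3.14, 3.14, 3.14].

INTERFACE

Orientations are given as a 3x3 rotation matrix whose columns are the frame's x, y, z axes.
In Python, from cell import sense, read_camera, calibration, job_done, cut_out gives the robot as it stands.
- The arm moves only by the tool servo_tool, never from a script. Its argument "commands" is a list that holds one entry, the list of rows, each a list of 7 numbers: the shift along the world's x, y, z in m, then the turn, a rotation vector about the world's x, y, z in rad, then the opening, from 0 (shut) to 1 (fully open). In form: [[[tx, ty, tz, rx, ry, rz, grip], ...]]. A call has 1 to 5 rows; each row shifts and turns the commanded pose from where the row before left it; what a row does not reach is not made up. A row lasts 1/8 s, in which the tool goes at most 62.5 mm and 10.7 degrees, less where a joint would pass 70% of its speed; a pose out of reach is approached as far as the arm can. A call with a gripper value outside its range is refused whole. The fingers move at their own pace and stop on an object; "force" is the grip in N (left out, the last holds). Time passes only in rows, so rows that do not move let the fingers close. It gives the time, the measured TCP pose, the force, the opening and the grip force at its end, in the units of the state.
- sense(): the state, without advancing time (a new reading comes with each control period).
- read_camera(name): name is "side" or "top" or "wrist"; returns the picture (400x640x3 uint8, red, green, blue); there is no depth.
- calibration(name): a dict with "K" (3x3 intrinsics, pixels), "dist_coeffs" ([k1, k2, p1, p2, k3] as OpenCV has them; the pictures are not rectified), "rvec" (rotation vector, rad) and "tvec" (3), from world to camera coordinates, as OpenCV has them; the wrist camera has in their place "hand_eye" (4x4, takes a point from camera to tool coordinates, whose origin is the TCP and whose axes are the flange's). Camera axes: x right, y down, z forward; pixel columns grow to the right and rows downward; lengths in m; the calibration is good to about 2 mm. A picture is of the moment at which its call begins: read the wrist's pose just before it. calibration takes no time and is no camera call.
- job_done(): hands the job in; it is judged then, once.
Trained networks look in the newest picture that a camera, given by its name, has taken for a name from the list of things; names that differ only in an ending like _2 or _b are one class to them, and where a whole thing is asked for, a point or a joint stands for the part that bears it (a point fixed in the world has none). Each returns a list of dicts, best first, with "p" (0 to 1); they miss things now and then, are a little off and sometimes report something else, mostly with a low value. They report only what shows in the picture. A call takes as long as a camera call.
- cut_out(query, camera): "mask" (400x640 bool, what is visible of it) and "extent" ([left, top, width, height] in pixels, round what is visible of it).
The state is a dict: "time": time; "q": joint angles; "qvel": joint speeds; "joint_efforts": joint torques, N m; "tool_pos": TCP position; "tool_rot": TCP orientation; "contact_force": force on the tool from outside, world axes, zero at the start; "wrist_torque": the same for the moment, N m; "gripper_width": opening from 0.0 (shut) to 1.0 (fully open); "grasp_force": force on a finger pad.
Only numpy, scipy, OpenCV 4.12 (cv2) and the standard library are available. Lean on these libraries where they do the work, as an engineer would, in place of code of your own. Each camera call takes 0.05 s, during which the arm holds its last target. There are 200 camera calls.

TASK

The vial steriliser on the black electric hot plate is hot: pick up the red-handled lid lifter from its cork coaster, hook it under the copper loop and lift off the steel lid, keeping it level. Set the lid down flat in the middle of the round wooden trivet without dropping it, unhook the lifter and stand it upright again where it was on its coaster. The gripper and arm must never touch the hot lid, and the blue lid of the white pan must be left alone.

Things in the scene. Friction and masses are not known exactly. Their poses are not given: they have to be found in the camera images.
- lifter: 250 g steel C-hook standing on a 6 mm cork coaster. Origin: underside, below the handle; +x: where the mouth points (from robot, +-25 deg). Sizes mm: red handle x 28, y 24, z 60-130 (grip across y at z 100). Tongue y 30, z 0-5, x to 26; end lip z to 10, x 22-26. Spine x -34 to -26. Upper arm underside z 52. Foot y 70, x -50 to -26, z 0-5.
- lid: Hot steel lid, 140-260 g, loose on the steel pan on the black hot plate (fixed, pan rim z 85). Origin: centre of underside, 79 mm up at start. Mm: plug dia 112, z 0-6; flange dia 138, z 6-11. Copper loop: strap along y over the centre, x 16 wide, z 43-49; legs leave an opening y 64 wide, z 11-43, passed along x. +x points from the robot, +-30 deg.
- trivet: Round wooden trivet with dark grooves, fixed on the table, 170 mm across, 15 mm high; the lid goes flat on its top. Origin: centre of its underside, at table height.
- cold_lid: Bystander, not to be disturbed: blue lid, same shape as the hot one, loose on the white pan on a white tile; top of its loop 106 mm above the table. Origin: centre of its underside.

How it is judged:
On the way:
1. the hot lid hangs level on the lifter, clear of the pan (raised at least 30 mm) (height (world z) of lid above 0.109 m and angle between lid's own z axis and vertical below 0.2 rad and contact force between lid and lifter above 0.3 N), for 0.2 s.
At the end, for the whole second after the job is handed in: The hot lid lies flat on the trivet, its centre within 20 mm of the trivet's, at rest; the lifter is unhooked and stands upright (any heading) on its coaster within 30 mm of where it first stood, at rest (horizontal distance between lid and trivet below 0.02 m and height (world z) of lid between 0.011 and 0.019 m and angle between lid's own z axis and vertical below 0.06 rad and linear speed of each of lid, lifter below 0.02 m/s and distance of lifter from where it was at the start of the episode below 0.03 m and angle between lifter's own z axis and vertical below 0.1 rad and contact force between lid and lifter below 0.05 N); the robot touches nothing.
It fails at once if the gripper or arm touches the hot lid (contact force between any of the fingers, the arm and lid above 0.5 N).
It fails at once if the hot lid tips more than 20 degrees (angle between lid's own z axis and vertical above 0.35 rad).
It fails at once if the hot lid is dropped (off the lifter and moving faster than 0.6 m/s) (linear speed of lid above 0.6 m/s and contact force between lid and lifter below 0.02 N).
It fails at once if the blue lid is moved more than 15 mm (distance of cold_lid from where it was at the start of the episode above 0.015 m).
It also fails if it takes over 58 s, if anything falls off the work surface, if the arm or the gripper's body presses on something with over 40 N, if the wrist force passes 120 N, or if a joint passes its speed limit or range.

## Working session

There is one attempt and no reset: what is moved stays moved. The work goes in short steps, Python scripts to look and compute and a tool call to move; the robot and the scene stay as the last step left them, time stands still between calls to the robot, and variables do not carry over. Pictures are saved under pics/ and viewed, at most 13 in all, crops included, and the job is handed in when it is done.

Besides the shell and the picture viewer there is one more tool, called after ">>>" as name([rows], argument=value, ...), one row to a line, values as JSON. servo_tool: Moves the arm, as the interface text tells. Its arguments: {"type":"object","properties":{"commands":{"type":"array","items":{"type":"array","items":{"type":"array","items":{"type":"number"}}}},"force":{"type":"number"}},"required":["commands"]}

```bash
mkdir -p pics; ls; cat > h.py <<'E'
import numpy as np, cv2
from cell import *
def ray(cam,px,st=None):
    c=calibration(cam);K=np.array(c["K"]);d=np.array(c["dist_coeffs"])
    u=cv2.undistortPoints(np.array(px,float).reshape(-1,1,2),K,d).reshape(-1,2)
    v=np.c_[u,np.ones(len(u))]
    if cam=="wrist":
        H=np.array(c["hand_eye"]);R=np.array(st["tool_rot"])
        return np.array(st["tool_pos"])+R@H[:3,3],(R@H[:3,:3]@v.T).T
    R=cv2.Rodrigues(np.array(c["rvec"]))[0];return -R.T@np.array(c["tvec"]).ravel(),(R.T@v.T).T
def onz(cam,px,z,st=None):
    o,v=ray(cam,px,st);return o+v*((z-o[2])/v[:,2])[:,None]
def proj(cam,P,st=None):
    c=calibration(cam);K=np.array(c["K"]);d=np.array(c["dist_coeffs"]);P=np.array(P,float).reshape(-1,3)
    if cam=="wrist":
        H=np.array(c["hand_eye"]);R=np.array(st["tool_rot"])@H[:3,:3];o=np.array(st["tool_pos"])+np.array(st["tool_rot"])@H[:3,3]
        r=cv2.Rodrigues(R.T)[0];t=-R.T@o
    else: r=np.array(c["rvec"],float);t=np.array(c["tvec"],float)
    return cv2.projectPoints(P,r,t,K,d)[0].reshape(-1,2)
def save(cam,name):
    im=np.array(read_camera(cam));cv2.imwrite("pics/"+name,im[:,:,::-1]);return im
E
python3 - <<'E'
from h import *
s=sense();print(s["time"],s["tool_pos"],s["tool_rot"])
ims=[]
for cam in("top","side"):
    im=np.array(read_camera(cam))
    o=im[:,:,::-1].copy()
    print(cam,ray(cam,[[320,200]]))
    for q in("lifter","lid","trivet","cold_lid"):
        r=cut_out(q,cam)
        for x in r[:2]:
            m=x["mask"];ys,xs=np.nonzero(m)
            print(cam,q,round(x["p"],2),x["extent"],xs.mean().round(1),ys.mean().round(1))
            cv2.imwrite(f"pics/m_{cam}_{q}.png",m.astype(np.uint8)*255) if x is r[0] else 0
    cv2.imwrite(f"pics/{cam}0.png",o)
E
```

```text
pics
0.0 [0.1967355  0.53970023 0.23037646] [[-9.39439848e-01  3.42712555e-01 -9.35777401e-04]
 [ 3.42713631e-01  9.39438755e-01 -1.48089915e-03]
 [ 3.71582826e-04 -1.71191934e-03 -9.99998466e-01]]
top (array([ 4.67379481e-01, -7.04327896e-04,  1.08805351e+00]), array([[ 0.07937296,  0.00772895, -0.99681877]]))
top lifter 0.81 [258.8, 236.0, 26.1, 34.2] 269.2 254.0
top lid 0.7 [290.5, 124.5, 62.2, 64.6] 320.9 156.1
top trivet 0.56 [180.6, 130.1, 71.1, 67.5] 213.0 164.6
side (array([ 0.31972339, -0.57758561,  0.73769067]), array([[ 0.26700985,  0.6538895 , -0.70801244]]))
side lifter 0.59 [240.3, 166.5, 34.7, 59.1] 254.6 199.4
side lid 0.68 [326.4, 170.5, 55.1, 46.6] 353.2 195.7
side trivet 0.8 [280.5, 139.3, 57.9, 40.3] 309.6 159.6
side cold_lid 0.8 [381.9, 260.1, 71.1, 70.4] 417.1 293.7
```

View pics/top0.png

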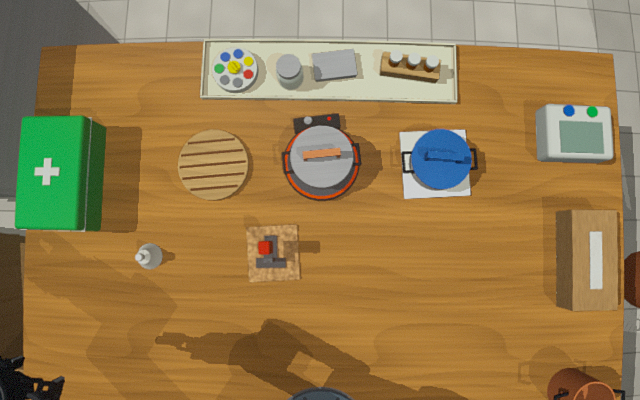

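View pics/side0.png

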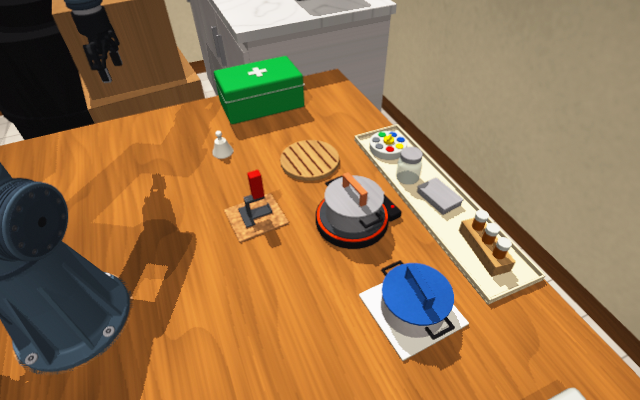

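The pictures show: top view has +x up, with the lifter on its coaster at (269,254), its handle at (265,247), and the foot nearer the robot. The hot lid is at (321,156) with a nearly horizontal copper strap, the trivet at (213,165), and the blue lid at (440,159). The side view agrees.

```bash
python3 - <<'E'
from h import *
def col(cam,f,box):
    im=cv2.cvtColor(cv2.imread(f"pics/{cam}0.png"),cv2.COLOR_BGR2HSV)
    h,s,v=cv2.split(im.astype(int) if 0 else im); m=f(h.astype(int),s.astype(int),v.astype(int))
    b=np.zeros_like(m);x0,y0,x1,y1=box;b[y0:y1,x0:x1]=1;m&=b
    n,l,st,c=cv2.connectedComponentsWithStats(m.astype(np.uint8));i=1+st[1:,4].argmax();return (l==i)
def circ(cam,m,z):
    c=max(cv2.findContours(m.astype(np.uint8)*255,0,cv2.CHAIN_APPROX_NONE)[0],key=len);c=cv2.convexHull(c)
    P=onz(cam,c.reshape(-1,2),z)[:,:2].astype(np.float32)
    e=cv2.fitEllipse(P*1000);return e
for cam in("top","side"):
    for n,z in(("trivet",.015),("lid",.09),("cold_lid",.09)):
        m=cv2.imread(f"pics/m_{cam}_{n}.png",0)
        if m is not None: print(cam,n,circ(cam,m>0,z), "ext")
red=lambda h,s,v:((h<5)|(h>175))&(s>180)&(v>90)
cop=lambda h,s,v:(h<14)&(s>100)&(v>120)
m=col("top",red,(250,230,290,262));print("top red",m.sum(),onz("top",[np.argwhere(m).mean(0)[::-1]],.13),cv2.minAreaRect(np.argwhere(m)[:,::-1].astype(np.float32)))
m=col("side",red,(240,160,275,210));a=np.argwhere(m);print("side red",a.min(0),a.max(0));c=a.mean(0)[::-1];print(onz("side",[c],.095))
for cam,box in(("top",(298,145,346,165)),("side",(335,172,372,208))):
    m=col(cam,cop,box);a=np.argwhere(m)[:,::-1].astype(np.float32);r=cv2.minAreaRect(a);print(cam,m.sum(),r)
    P=onz(cam,cv2.boxPoints(r),.128);print(P.round(3), onz(cam,[a.mean(0)],.128))
im=np.hstack([cv2.resize(cv2.imread("pics/top0.png")[220:290,235:315],None,fx=5,fy=5,interpolation=2),cv2.resize(cv2.imread("pics/top0.png")[120:190,282:362],None,fx=5,fy=5,interpolation=2)])
cv2.imwrite("pics/c1.png",im)
E
```

```text
top trivet ((634.3048095703125, 262.94879150390625), (170.2791290283203, 172.7655792236328), 149.17945861816406) ext
top lid ((643.6494750976562, 6.600000381469727), (137.1399383544922, 138.26954650878906), 120.16307067871094) ext
side trivet ((631.821044921875, 256.5269775390625), (167.52157592773438, 184.79098510742188), 160.0529327392578) ext
side lid ((640.9571533203125, 6.988873481750488), (131.20101928710938, 146.72279357910156), 162.67636108398438) ext
side cold_lid ((632.7989501953125, -275.7042541503906), (132.7514190673828, 133.77938842773438), 155.85421752929688) ext
top red 25 [[0.44018722 0.1254762  0.13      ]] ((263.0, 248.5), (8.0, 9.0), 0.0)
side red [170 248] [198 263]
[[0.44339412 0.12912317 0.095     ]]
top 203 ((321.3800048828125, 152.83999633789062), (7.3058390617370605, 37.420989990234375), 84.0938491821289)
[[ 0.647  0.045  0.128]
 [ 0.656 -0.033  0.128]
 [ 0.64  -0.035  0.128]
 [ 0.631  0.044  0.128]] [[0.6431672  0.00627938 0.128     ]]
side 260 ((354.5663757324219, 188.50442504882812), (37.06440353393555, 13.922670364379883), 48.8140754699707)
[[ 0.612  0.031  0.128]
 [ 0.647  0.05   0.128]
 [ 0.655 -0.055  0.128]
 [ 0.621 -0.07   0.128]] [[ 0.63887413 -0.00663523  0.128     ]][ WARN:0@0.703] global loadsave.cpp:275 findDecoder imread_('pics/m_top_cold_lid.png'): can't open/read file: check file path/integrity
```

View pics/c1.png

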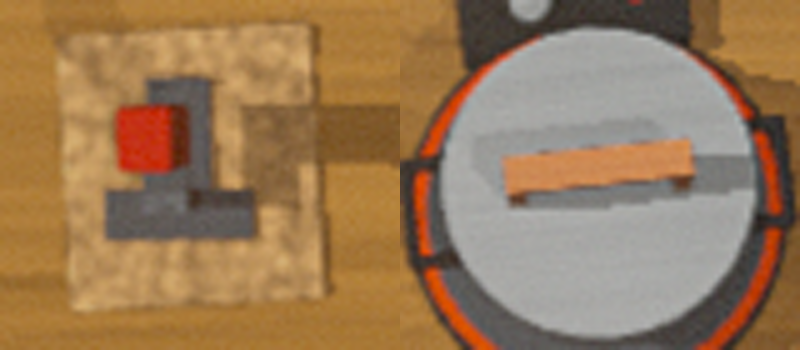

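The crop confirms the lifter yaw is about 0 and the strap is turned about +6.5°. The lid centre is near (0.643, 0.006) and the trivet near (0.633, 0.260). I'm moving above the lifter.

>>> servo_tool([
  [[0.025,-0.041,0.004,0,0,0.035,1],[0.025,-0.041,0.004,0,0,0.035,1],[0.025,-0.041,0.004,0,0,0.035,1],[0.025,-0.041,0.004,0,0,0.035,1],[0.025,-0.041,0.004,0,0,0.035,1]],
], force=80)

```text
time: 1.12
tool_pos: [0.3227, 0.3339, 0.2517]
tool_rot: [[-0.985, 0.173, 0.001], [0.173, 0.985, 0.0], [-0.001, 0.0, -1.0]]
contact_force: [0.3, -0.0, 0.2]
gripper_width: 0.996
grasp_force: 0.0
```

>>> servo_tool([
  [[0.023,-0.041,0.004,0,0,0.035,1],[0.023,-0.041,0.004,0,0,0.035,1],[0.023,-0.041,0.004,0,0,0.035,1],[0.023,-0.041,0.004,0,0,0.035,1],[0.023,-0.041,0.004,0,0,0.035,1]],
])

```text
time: 1.75
tool_pos: [0.4377, 0.1288, 0.2718]
tool_rot: [[-1.0, -0.001, 0.001], [-0.001, 1.0, 0.0], [-0.001, 0.0, -1.0]]
contact_force: [0.6, 0.4, -0.8]
gripper_width: 0.998
grasp_force: 0.0
```

```bash
python3 - <<'E'
from h import *
read_camera("wrist")
s=sense();save("wrist","w1.png");print(s["time"],s["tool_pos"],np.array(s["tool_rot"]).round(3),s["contact_force"])
print(np.array(calibration("wrist")["hand_eye"]).round(3))
# overlay model
x0,y0=.441,.126
P=[[x0+a,y0+b,.006] for a,b in((-.05,-.035),(-.05,.035),(-.026,.035),(-.026,-.035),(.026,-.015),(.026,.015))]
print(proj("wrist",P,s).round(0))
E
```

```text
1.8 [0.44044507 0.1245195  0.27234189] [[-1.     0.     0.003]
 [ 0.     1.    -0.003]
 [-0.003 -0.003 -1.   ]] [ 2.81408671 -4.2122207   0.30961469]
[[-0.001 -0.947 -0.321  0.083]
 [ 1.    -0.001  0.     0.   ]
 [-0.001 -0.321  0.947 -0.141]
 [ 0.     0.     0.     1.   ]]
[[294. 111.]
 [353. 111.]
 [353. 132.]
 [295. 132.]
 [312. 173.]
 [336. 173.]]
```

View pics/w1.png

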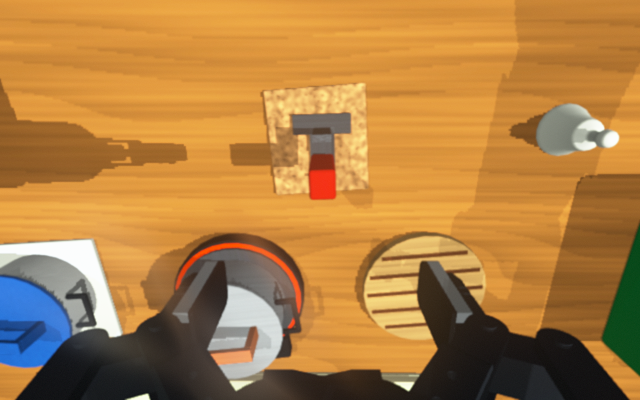

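Wrist view: the foot's edge lies at columns 291–350, rows 113–133, and the red handle is around (322,176). The lifter is square to the tool. Next I'll refine numerically.

```bash
python3 - <<'E'
from h import *
from scipy.optimize import least_squares
s=dict(tool_pos=[0.44044507,0.1245195,0.27234189],tool_rot=np.array([[-1,0,.003],[0,1,-.003],[-.003,-.003,-1.]]))
im=cv2.cvtColor(cv2.imread("pics/w1.png"),cv2.COLOR_BGR2HSV).astype(int);h,sa,v=im[...,0],im[...,1],im[...,2]
red=((h<6)|(h>174))&(sa>170)&(v>60);red[:140]=0;red[210:]=0;red[:,:300]=0;red[:,345:]=0
gr=(sa<70)&(v<130);gr[:100]=0;gr[150:]=0;gr[:,:280]=0;gr[:,360:]=0
n,l,st,c=cv2.connectedComponentsWithStats(red.astype(np.uint8));i=1+st[1:,4].argmax();print("red",st[i],c[i]);
r=l==i
n,l,st,c=cv2.connectedComponentsWithStats(gr.astype(np.uint8));i=1+st[1:,4].argmax();print("grey",st[i]);g=l==i
for a in range(108,140,3):
    q=np.nonzero(g[a])[0]; print(a,(q.min(),q.max()) if len(q) else None,end=" ")
print()
# fit: render silhouettes
def hull(boxes,p):
    m=np.zeros((400,640),np.uint8);R=cv2.Rodrigues(np.array([0,0,p[2]]))[0]
    for b in boxes:
        C=np.array([[x,y,z] for x in b[0:2] for y in b[2:4] for z in b[4:6]])/1000
        q=proj("wrist",C@R.T+[p[0],p[1],.006],s)
        cv2.fillConvexPoly(m,cv2.convexHull(np.round(q*16).astype(np.int32)),255,shift=4)
    return cv2.GaussianBlur(m,(0,0),1.5)/255.
hb=[(-14,14,-12,12,60,130)];fb=[(-50,-26,-35,35,0,5)]
T1=cv2.GaussianBlur(r*1.,(0,0),1.5);T2=cv2.GaussianBlur(g*1.,(0,0),1.5);T2[136:]=0
from scipy.optimize import minimize
def f(p,w):
    e=0
    if w!=2:e+=((hull(hb,p)-T1)**2).sum()
    if w!=1:
        q=hull(fb,p);e+=((q-T2)[:130]**2).sum()
    return e
for w in(1,2,3):
    o=minimize(f,[.442,.124,0],args=(w,),method="Nelder-Mead",options=dict(initial_simplex=[[.442,.124,0],[.446,.124,0],[.442,.120,0],[.442,.124,.06]]));print(w,o.x.round(4),o.fun)
E
```

```text
red [309 169  26  30 729] [322.01783265 183.40603567]
grey [ 293  114   57   36 1248]
108 None 111 None 114 (np.int64(326), np.int64(349)) 117 (np.int64(293), np.int64(349)) 120 (np.int64(293), np.int64(349)) 123 (np.int64(293), np.int64(349)) 126 (np.int64(293), np.int64(349)) 129 (np.int64(295), np.int64(349)) 132 (np.int64(331), np.int64(349)) 135 (np.int64(310), np.int64(332)) 138 (np.int64(310), np.int64(333)) 
1 [0.4439 0.1243 0.0583] 428.803685072972
2 [0.4447 0.1241 0.0323] 39.95606751453283
3 [0.4444 0.1238 0.0248] 470.6365807070539
```

>>> servo_tool([
  [[0.003,-0.003,-0.04,0,0,0.015,1],[0.003,-0.002,-0.04,0,0,0.015,1],[0,0,-0.04,0,0,0,1],[0,0,-0.03,0,0,0,1],[0,0,0,0,0,0,1]],
])

```text
time: 2.48
tool_pos: [0.4406, 0.1257, 0.1192]
tool_rot: [[-1.0, -0.03, -0.006], [-0.03, 1.0, 0.0], [0.006, 0.0, -1.0]]
contact_force: [0.6, 0.8, 0.4]
gripper_width: 1.003
grasp_force: 0.0
```

```bash
python3 - <<'E'
from h import *
s=sense();save("wrist","w2.png");print(s["time"],s["tool_pos"],np.array(s["tool_rot"]).round(3),s["contact_force"])
im=cv2.imread("pics/w2.png")
for x,y in((0,0),):
  for dy in(-.012,.012):
    a=proj("wrist",[[.443-.014,.124+dy,.136],[.443+.014,.124+dy,.136],[.443-.014,.124+dy,.066]],s).round().astype(int)
    for q in a: cv2.circle(im,tuple(int(k) for k in q),2,(0,255,0),-1)
cv2.imwrite("pics/w2o.png",im)
E
```

```text
2.475 [0.44063493 0.12573615 0.11921066] [[-1.    -0.03  -0.006]
 [-0.03   1.     0.   ]
 [ 0.006  0.    -1.   ]] [0.57073923 0.75775847 0.44759392]
```

View pics/w2o.png

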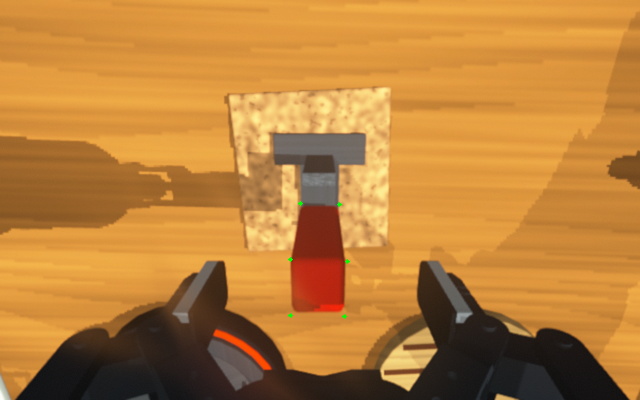

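The projected handle corners (green, at about (291,260), (347,262), (291,315), (345,316)) fall on the real handle within 1–2 mm. I'm going down and gripping.

>>> servo_tool([
  [[0.001,-0.001,-0.016,0,0,0,1],[0,-0.001,-0.016,0,0,0,1],[0,0,0,0,0,0,1],[0,0,0,0,0,0,0],[0,0,0,0,0,0,0]],
], force=80)

```text
time: 3.15
tool_pos: [0.4445, 0.1232, 0.0898]
tool_rot: [[-1.0, -0.03, 0.001], [-0.03, 1.0, 0.0], [-0.001, -0.0, -1.0]]
contact_force: [0.2, 0.1, -0.3]
gripper_width: 0.607
grasp_force: 0.0
```

>>> servo_tool([
  [[0,0,0,0,0,0,0],[0,0,0,0,0,0,0],[0,0,0,0,0,0,0],[0,0,0,0,0,0,0],[0,0,0,0,0,0,0]],
])

```text
time: 3.78
tool_pos: [0.4444, 0.1233, 0.0897]
tool_rot: [[-1.0, -0.03, 0.001], [-0.03, 1.0, 0.0], [-0.001, 0.0, -1.0]]
contact_force: [-0.2, 1.2, 5.8]
gripper_width: 0.266
grasp_force: 78.6
```

>>> servo_tool([
  [[0,0,0.02,0,0,0,0],[0,0,0.025,0,0,0,0],[0,0,0.025,0,0,0,0],[0,0,0.025,0,0,0,0],[0.02,-0.025,0,0,0,0.017,0]],
])

```text
time: 4.4
tool_pos: [0.4643, 0.099, 0.1857]
tool_rot: [[-0.999, -0.05, 0.002], [-0.05, 0.999, 0.0], [-0.002, 0.0, -1.0]]
contact_force: [0.5, -0.1, -1.9]
gripper_width: 0.27
grasp_force: 78.8
```

>>> servo_tool([
  [[0.023,-0.026,0,0,0,0.017,0],[0.023,-0.026,0,0,0,0.017,0],[0.023,-0.026,0,0,0,0.017,0],[0.023,-0.025,0,0,0,0.017,0],[0,0,0,0,0,0,0]],
])

```text
time: 5.03
tool_pos: [0.5566, -0.0066, 0.1832]
tool_rot: [[-0.994, -0.113, -0.001], [-0.113, 0.994, -0.0], [0.001, -0.0, -1.0]]
contact_force: [0.1, 1.4, -1.8]
gripper_width: 0.27
grasp_force: 78.9
```

```bash
cat > ov.py <<'E'
from h import *
B=[(-14,14,-12,12,60,130),(-14,26,-15,15,0,5),(22,26,-15,15,0,10),(-50,-26,-35,35,0,5)]
L=[(-8,8,-32,32,43,49),(-8,8,-40,-32,11,49)]
def draw(im,cam,s,p,col,boxes):
    R=cv2.Rodrigues(np.array([0,0,p[3]]))[0]
    for b in boxes:
        C=np.array([[x,y,z] for x in b[:2] for y in b[2:4] for z in b[4:6]])/1000
        q=proj(cam,C@R.T+p[:3],s)
        for i in range(8):
            for k in(1,2,4):
                if not i&k: cv2.line(im,tuple(int(a) for a in q[i].round()),tuple(int(a) for a in q[i|k].round()),col,1)
def circ(im,cam,s,c,r,col):
    a=np.linspace(0,6.283,90);q=proj(cam,np.c_[c[0]+r*np.cos(a),c[1]+r*np.sin(a),c[2]+0*a],s);cv2.polylines(im,[q.round().astype(np.int32)],True,col,1)
E
python3 - <<'E'
from ov import *
s=sense();print(s["time"],s["tool_pos"],np.array(s["tool_rot"]).round(3),s["contact_force"])
T=np.array(s["tool_pos"]);yaw=np.arctan2(-s["tool_rot"][1][0],-s["tool_rot"][0][0]);print(yaw)
lp=[T[0]-.001,T[1],T[2]-.0837,yaw];ld=[.643,.006,.079,.115]
o=[]
for cam,c in(("top",(265,125)),("side",(280,130))):
    im=save(cam,f"{cam}1.png")[:,:,::-1].copy()
    big=im[c[1]:c[1]+90,c[0]:c[0]+110]; raw=cv2.resize(big,None,fx=3.6,fy=3.3,interpolation=2)
    draw(im,cam,s,lp,(0,255,0),B);draw(im,cam,s,ld,(255,0,255),L[:1]);circ(im,cam,s,[.643,.006,.090],.069,(255,255,0))
    big=im[c[1]:c[1]+90,c[0]:c[0]+110]
    o.append(np.hstack([raw,cv2.resize(big,None,fx=3.6,fy=3.3,interpolation=0)]))
cv2.imwrite("pics/o1.png",np.vstack(o))
E
```

```text
5.025 [ 0.55662418 -0.00662415  0.18320662] [[-0.994 -0.113 -0.001]
 [-0.113  0.994 -0.   ]
 [ 0.001 -0.    -1.   ]] [ 0.09953596  1.37782097 -1.75748466]
0.1128527056648227
```

View pics/o1.png

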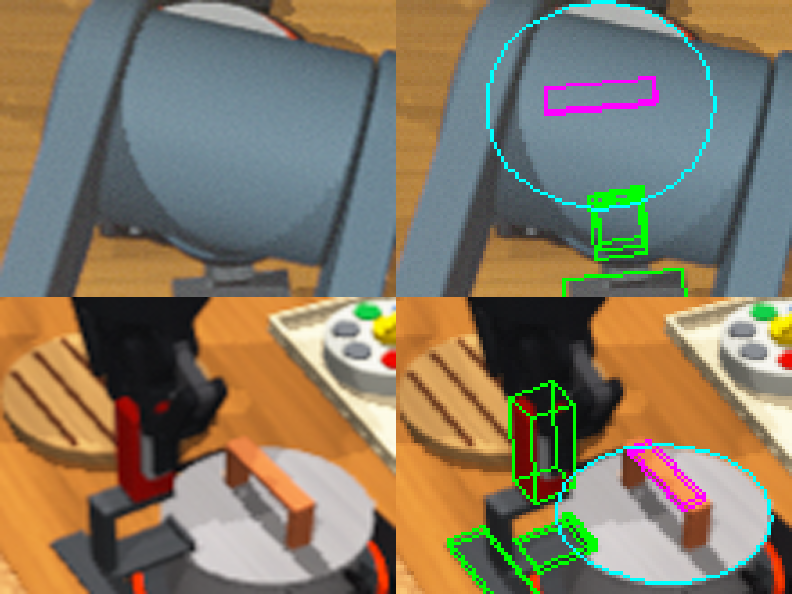

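The side crop (bottom) shows the lifter in front of the lid. The tongue tip at about (192,545) is level with the opening, and the overlays of lifter, strap and flange fit within 2–3 mm. I'm sliding in.

>>> servo_tool([
  [[0.02,0.003,0,0,0,0,0],[0.02,0.003,0,0,0,0,0],[0.02,0.003,0,0,0,0,0],[0.013,0.002,0,0,0,0,0],[0,0,0,0,0,0,0]],
])

```text
time: 5.75
tool_pos: [0.6289, 0.0069, 0.1839]
tool_rot: [[-0.993, -0.116, -0.001], [-0.116, 0.993, 0.0], [0.001, 0.0, -1.0]]
contact_force: [-0.3, 0.3, -2.7]
gripper_width: 0.266
grasp_force: 79.0
```

>>> servo_tool([
  [[0.012,0.002,0,0,0,0,0],[0,0,0,0,0,0,0]],
])

```text
time: 6.0
tool_pos: [0.6415, 0.0082, 0.1844]
tool_rot: [[-0.993, -0.115, 0.0], [-0.115, 0.993, -0.0], [-0.0, -0.0, -1.0]]
contact_force: [0.1, -0.3, -2.3]
gripper_width: 0.267
grasp_force: 79.0
```

```bash
python3 - <<'E'
from ov import *
s=sense();print(s["time"],s["tool_pos"],s["contact_force"])
T=np.array(s["tool_pos"]);yaw=np.arctan2(-s["tool_rot"][1][0],-s["tool_rot"][0][0]);print(yaw)
lp=[T[0]-.001,T[1],T[2]-.0837,yaw];ld=[.643,.006,.079,.115]
im=save("side","side2.png")[:,:,::-1].copy();c=(300,130)
raw=cv2.resize(im[c[1]:c[1]+90,c[0]:c[0]+90],None,fx=4.4,fy=4.4,interpolation=2)
draw(im,"side",s,lp,(0,255,0),B);draw(im,"side",s,ld,(255,0,255),L[:1])
cv2.imwrite("pics/o2.png",np.hstack([raw,cv2.resize(im[c[1]:c[1]+90,c[0]:c[0]+90],None,fx=4.4,fy=4.4,interpolation=0)]))
E
```

```text
6.0 [0.64150661 0.00823576 0.18441488] [ 0.07438354 -0.33906322 -2.27856049]
0.11528158814312978
```

View pics/o2.png

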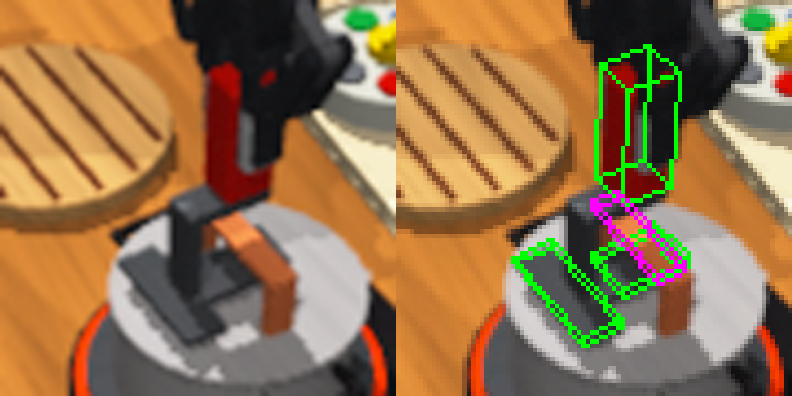

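The crop shows the tongue passing under the strap, with the strap at about (235,230)–(290,280) above the tongue and the foot clear of the flange. I'm lifting gently.

>>> servo_tool([
  [[0,0,0.006,0,0,0,0],[0,0,0.006,0,0,0,0],[0,0,0.006,0,0,0,0],[0,0,0.006,0,0,0,0],[0,0,0.006,0,0,0,0]],
])

```text
time: 6.68
tool_pos: [0.6409, 0.0082, 0.2145]
tool_rot: [[-0.993, -0.115, -0.0], [-0.115, 0.993, 0.0], [0.0, 0.0, -1.0]]
contact_force: [-0.1, 0.4, -4.0]
gripper_width: 0.266
grasp_force: 79.1
```

>>> servo_tool([
  [[0,0,0.008,0,0,0,0],[0,0,0.01,0,0,0,0],[0,0,0.012,0,0,0,0],[0,0,0.01,0,0,0,0],[0,0,0.006,0,0,0,0]],
])

```text
time: 7.3
tool_pos: [0.6414, 0.0082, 0.2614]
tool_rot: [[-0.993, -0.115, 0.001], [-0.115, 0.993, -0.0], [-0.001, -0.0, -1.0]]
contact_force: [0.9, -0.3, -3.8]
gripper_width: 0.273
grasp_force: 79.1
```

```bash
python3 - <<'E'
from ov import *
s=sense();print(s["time"],s["tool_pos"],s["contact_force"],s["wrist_torque"])
im=save("side","side3.png")[:,:,::-1].copy();c=(290,100)
cv2.imwrite("pics/o3.png",cv2.resize(im[c[1]:c[1]+120,c[0]:c[0]+110],None,fx=4.4,fy=4.4,interpolation=2))
E
```

```text
7.3 [0.64136493 0.00815346 0.26142578] [ 0.91401928 -0.33574119 -3.84699761] [0.01545805 0.03119456 0.08804404]
```

View pics/o3.png

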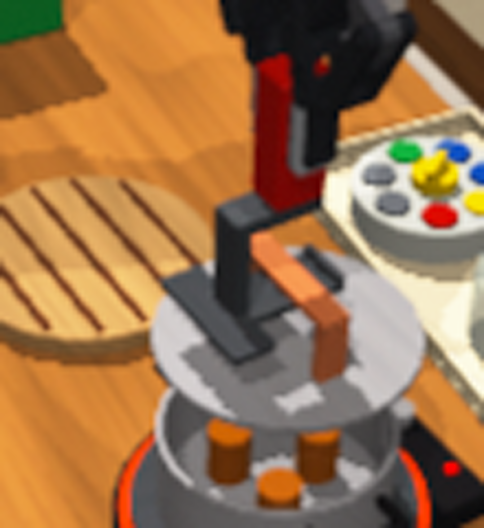

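The lid hangs level on the tongue, clear of the pan. I'm carrying it over to the trivet.

>>> servo_tool([
  [[0,0.008,0,0,0,0,0],[-0.001,0.014,0,0,0,0,0],[-0.001,0.02,0,0,0,0,0],[-0.001,0.022,0,0,0,0,0],[-0.001,0.022,0,0,0,0,0]],
])

```text
time: 7.98
tool_pos: [0.6368, 0.0963, 0.2602]
tool_rot: [[-0.993, -0.116, -0.0], [-0.116, 0.993, 0.0], [0.0, 0.0, -1.0]]
contact_force: [0.7, 0.3, -4.0]
gripper_width: 0.271
grasp_force: 79.1
```

>>> servo_tool([
  [[-0.001,0.022,0,0,0,0,0],[-0.001,0.022,0,0,0,0,0],[-0.001,0.022,0,0,0,0,0],[-0.001,0.022,0,0,0,0,0],[-0.001,0.022,0,0,0,0,0]],
])

```text
time: 8.6
tool_pos: [0.632, 0.2057, 0.2603]
tool_rot: [[-0.993, -0.115, 0.0], [-0.115, 0.993, -0.0], [-0.0, -0.0, -1.0]]
contact_force: [0.3, -0.2, -4.4]
gripper_width: 0.27
grasp_force: 79.1
```

>>> servo_tool([
  [[0,0.022,0,0,0,0,0],[0,0.018,0,0,0,0,0],[0,0.012,0,0,0,0,0],[0,0.007,0,0,0,0,0],[0,0,0,0,0,0,0]],
])

```text
time: 9.22
tool_pos: [0.632, 0.2633, 0.2602]
tool_rot: [[-0.993, -0.115, -0.0], [-0.115, 0.993, -0.0], [0.0, -0.0, -1.0]]
contact_force: [-0.4, 0.3, -4.9]
gripper_width: 0.271
grasp_force: 79.2
```

```bash
python3 - <<'E'
from ov import *
s=sense();print(s["time"],s["tool_pos"],s["contact_force"])
# trivet from old wrist view
s1=dict(tool_pos=[0.44044507,0.1245195,0.27234189],tool_rot=np.array([[-1,0,.003],[0,1,-.003],[-.003,-.003,-1.]]))
print("w1 trivet px for (.634,.261):",proj("wrist",[[.634,.261,.015]],s1), "extremes",proj("wrist",[[.634,.176,.015],[.634,.346,.015],[.549,.261,.015]],s1).round(0).tolist())
for cam in("side","top"):
    im=save(cam,f"{cam}4.png")
    for r in cut_out("lid",cam)[:2]:
        m=r["mask"].astype(np.uint8)
        c=cv2.convexHull(max(cv2.findContours(m,0,cv2.CHAIN_APPROX_NONE)[0],key=len)).reshape(-1,2)
        z=s["tool_pos"][2]-.0837-.038+.011
        print(cam,r["p"],r["extent"],z,cv2.fitEllipse((onz(cam,c,z)[:,:2]*1000).astype(np.float32)))
E
```

```text
9.225 [0.63204133 0.26334709 0.26018175] [-0.41362902  0.32226013 -4.92136537]
w1 trivet px for (.634,.261): [[420.34407266 290.92517676]] extremes [[359.0, 291.0], [482.0, 291.0], [426.0, 236.0]]
side 0.75 [284.6, 96.6, 45.2, 39.1] 0.14948174814194495 ((634.6743774414062, 268.3310241699219), (129.8042449951172, 181.7777862548828), 167.818115234375)
top 0.89 [173.3, 122.8, 58.4, 64.6] 0.14948174814194495 ((629.1817626953125, 244.9765625), (101.29032135009766, 141.75535583496094), 70.60562896728516)
```

>>> servo_tool([
  [[0,0,-0.015,0,0,0,0],[0,0,-0.025,0,0,0,0],[0,0,-0.03,0,0,0,0],[0,0,-0.025,0,0,0,0],[0,0,-0.015,0,0,0,0]],
])

```text
time: 10.05
tool_pos: [0.6308, 0.2626, 0.1474]
tool_rot: [[-0.993, -0.115, -0.003], [-0.115, 0.993, -0.001], [0.003, -0.0, -1.0]]
contact_force: [-0.4, -0.2, -4.1]
gripper_width: 0.272
grasp_force: 79.0
```

```bash
python3 - <<'E'
from ov import *
s=sense();print(s["time"],s["tool_pos"],s["contact_force"])
T=s["tool_pos"];z=T[2]-.0837-.038;e=[T[0]+.0016,T[1]-.002]
im=save("side","side5.png")[:,:,::-1].copy();c=(265,85)
circ(im,"side",s,[*e,z+.011],.069,(255,255,0));circ(im,"side",s,[.634,.261,.015],.085,(255,0,255))
cv2.imwrite("pics/o5.png",cv2.resize(im[c[1]:c[1]+110,c[0]:c[0]+110],None,fx=5,fy=5,interpolation=2))
E
```

```text
10.05 [0.63082621 0.262621   0.14744653] [-0.43104058 -0.15955439 -4.14232435]
```

View pics/o5.png

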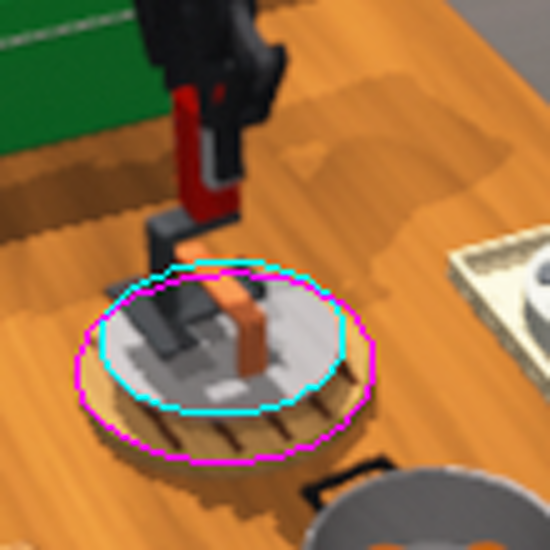

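Both overlays (lid rim and trivet edge) fit the picture, and the lid is centred just above the trivet. I'm lowering slowly.

>>> servo_tool([
  [[0,0,-0.004,0,0,0,0],[0,0,-0.003,0,0,0,0],[0,0,-0.003,0,0,0,0],[0,0,-0.003,0,0,0,0],[0,0,-0.002,0,0,0,0]],
])

```text
time: 10.72
tool_pos: [0.6322, 0.2633, 0.1356]
tool_rot: [[-0.993, -0.115, 0.001], [-0.115, 0.993, 0.0], [-0.001, 0.0, -1.0]]
contact_force: [0.4, 0.1, -2.7]
gripper_width: 0.268
grasp_force: 79.2
```

>>> servo_tool([
  [[0,0,-0.003,0,0,0,0],[0,0,-0.003,0,0,0,0],[0,0,-0.002,0,0,0,0],[0,0,0,0,0,0,0]],
])

```text
time: 11.22
tool_pos: [0.6319, 0.2632, 0.127]
tool_rot: [[-0.993, -0.115, -0.0], [-0.115, 0.993, -0.0], [0.0, -0.0, -1.0]]
contact_force: [0.3, 0.3, -2.1]
gripper_width: 0.268
grasp_force: 79.2
```

The load is off (force fell from about 4.5 to 2.1 N). I'll lower a little further to clear the lip, then withdraw.

>>> servo_tool([
  [[0,0,-0.005,0,0,0,0],[-0.01,-0.001,0,0,0,0,0],[-0.015,-0.002,0,0,0,0,0],[-0.015,-0.002,0,0,0,0,0],[-0.015,-0.002,0,0,0,0,0]],
])

```text
time: 11.85
tool_pos: [0.5758, 0.2561, 0.1223]
tool_rot: [[-0.993, -0.115, -0.0], [-0.115, 0.993, -0.0], [0.0, 0.0, -1.0]]
contact_force: [-0.4, -0.2, -3.5]
gripper_width: 0.272
grasp_force: 79.2
```

>>> servo_tool([
  [[-0.015,-0.002,0,0,0,0,0],[-0.02,-0.002,0,0,0,0,0],[-0.02,-0.002,0,0,0,0,0],[0,0,0.015,0,0,0,0],[0,0,0.015,0,0,0,0]],
])

```text
time: 12.48
tool_pos: [0.523, 0.2504, 0.1541]
tool_rot: [[-0.993, -0.115, 0.002], [-0.115, 0.993, 0.0], [-0.002, 0.0, -1.0]]
contact_force: [0.7, 0.6, -1.9]
gripper_width: 0.269
grasp_force: 79.2
```

```bash
python3 - <<'E'
from ov import *
s=sense();print(s["time"],s["tool_pos"],s["contact_force"])
im=save("side","side6.png")[:,:,::-1].copy();c=(255,75)
circ(im,"side",s,[.634,.261,.026],.069,(255,255,0));circ(im,"side",s,[.634,.261,.015],.085,(255,0,255))
cv2.imwrite("pics/o6.png",cv2.resize(im[c[1]:c[1]+120,c[0]:c[0]+120],None,fx=4.6,fy=4.6,interpolation=2))
E
```

```text
12.475 [0.52299015 0.25036006 0.1541486 ] [ 0.7363015   0.60906191 -1.8854573 ]
```

View pics/o6.png

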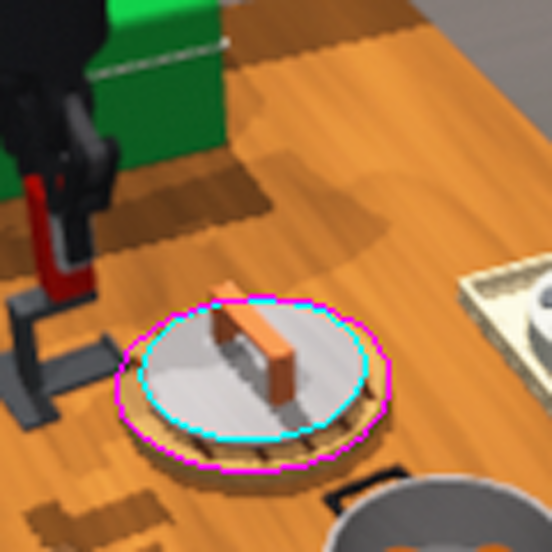

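The lid lies centred on the trivet and the lifter is free. I'm returning the lifter to its coaster.

>>> servo_tool([
  [[-0.015,-0.025,0,0,0,-0.017,0],[-0.016,-0.026,0,0,0,-0.017,0],[-0.016,-0.026,0,0,0,-0.017,0],[-0.016,-0.026,0,0,0,-0.017,0],[-0.016,-0.024,0,0,0,-0.017,0]],
])

```text
time: 13.15
tool_pos: [0.4439, 0.1222, 0.1535]
tool_rot: [[-1.0, -0.029, 0.002], [-0.029, 1.0, -0.0], [-0.002, -0.0, -1.0]]
contact_force: [-1.0, -0.9, -2.7]
gripper_width: 0.274
grasp_force: 79.5
```

>>> servo_tool([
  [[0,0,-0.015,0,0,0,0],[0,0,-0.02,0,0,0,0],[0,0,-0.012,0,0,0,0],[0,0,-0.006,0,0,0,0],[0,0,0,0,0,0,0]],
])

```text
time: 13.78
tool_pos: [0.4431, 0.1234, 0.099]
tool_rot: [[-1.0, -0.031, -0.001], [-0.031, 1.0, 0.0], [0.001, 0.0, -1.0]]
contact_force: [-0.1, 1.0, -2.4]
gripper_width: 0.27
grasp_force: 79.5
```

>>> servo_tool([
  [[0,0,-0.004,0,0,0,0],[0,0,-0.003,0,0,0,0],[0,0,-0.002,0,0,0,0],[0,0,-0.001,0,0,0,0],[0,0,0,0,0,0,0]],
])

```text
time: 14.4
tool_pos: [0.4432, 0.1232, 0.0898]
tool_rot: [[-1.0, -0.03, 0.0], [-0.03, 1.0, -0.0], [-0.0, -0.0, -1.0]]
contact_force: [-3.2, -1.0, 3.0]
gripper_width: 0.269
grasp_force: 80.5
```

Contact with the coaster (force has gone positive), so I'm releasing and rising.

>>> servo_tool([
  [[0,0,0,0,0,0,0.4],[0,0,0,0,0,0,0.6],[0,0,0,0,0,0,1],[0,0,0,0,0,0,1],[0,0,0,0,0,0,1]],
])

```text
time: 15.02
tool_pos: [0.4431, 0.1232, 0.0893]
tool_rot: [[-1.0, -0.03, 0.0], [-0.03, 1.0, -0.0], [-0.0, -0.0, -1.0]]
contact_force: [0.1, -0.1, 0.1]
gripper_width: 1.0
grasp_force: 0.0
```

>>> servo_tool([
  [[0,0,0,0,0,0,1],[0,0,0.02,0,0,0,1],[0,0,0.04,0,0,0,1],[0,0,0.05,0,0,0,1],[0,0,0.05,0,0,0,1]],
])

```text
time: 15.65
tool_pos: [0.4427, 0.1232, 0.2507]
tool_rot: [[-1.0, -0.03, -0.0], [-0.03, 1.0, -0.0], [0.0, -0.0, -1.0]]
contact_force: [0.6, -0.3, 0.0]
gripper_width: 1.0
grasp_force: 0.0
```

>>> servo_tool([
  [[0,0,0.02,0,0,0,1],[0,0,0,0,0,0,1],[0,0,0,0,0,0,1],[0,0,0,0,0,0,1]],
])

```text
time: 16.15
tool_pos: [0.4422, 0.1232, 0.2676]
tool_rot: [[-1.0, -0.03, -0.003], [-0.03, 1.0, -0.0], [0.003, 0.0, -1.0]]
contact_force: [-0.6, -0.7, -0.9]
gripper_width: 1.001
grasp_force: 0.0
```

```bash
python3 - <<'E'
from ov import *
s=sense();print(s["time"],s["tool_pos"],s["contact_force"])
im=save("side","side7.png")[:,:,::-1].copy()
draw(im,"side",s,[.4425,.1235,.006,.03],(0,255,0),B[:1]);circ(im,"side",s,[.634,.261,.026],.069,(255,255,0))
cv2.imwrite("pics/o7.png",cv2.resize(im[80:240,200:400],None,fx=3.6,fy=3.6,interpolation=2))
E
```

```text
16.15 [0.44217744 0.12317428 0.26759137] [-0.59941386 -0.70835208 -0.85742445]
```

View pics/o7.png

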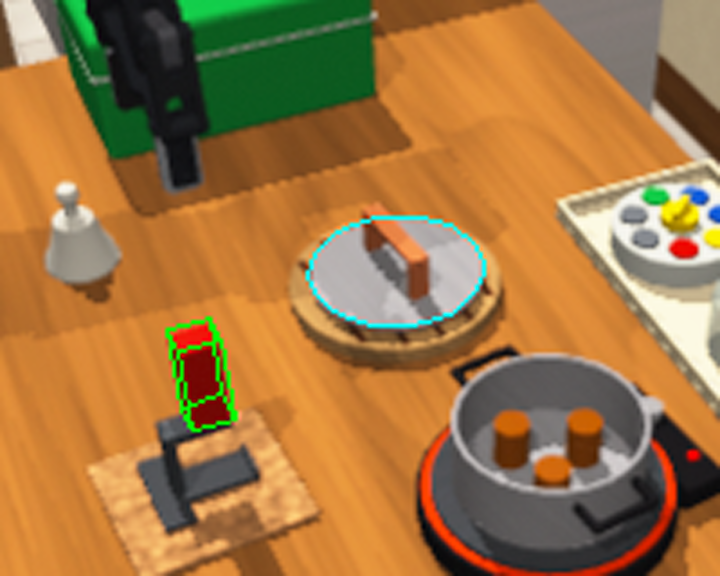

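The lifter stands upright on its coaster, the lid lies flat and centred on the trivet, and the arm is clear of everything.

```bash
python3 -c "
from cell import job_done;print(job_done())"
```

```text
the job is handed in; nothing more can be done
None
```

The job is handed in at about 16 s; by the last picture, the hot lid lies flat and centred on the trivet, the lifter is upright in its original spot on the coaster, and the arm stayed well away from the blue lid, though no verdict came back.

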